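Uncap the trolley monopod, release it, pull it to its second stop and hold it

ROBOT

A 6-joint arm with a two-finger parallel gripper is mounted at the origin on the work surface. World frame = base frame: x ahead of the robot, y to its left, z up, the work surface at z = 0. Lengths are in m, angles in rad, forces in N, time in s.
With the tool pointing down it reaches from about 0.225 to 0.875 m from the base axis. Payload 3.4 kg.
Tool frame: the origin (TCP) lies between the finger pads; the fingertips stand r.tip_extent ahead of it and the grasp point (between the pads) lies 6 mm ahead of it (r.tip_extent is the distance from the TCP to the fingertips, in m); z points along the fingers, y is the line along which they close (so a half turn about z gives the same grasp; the last joint's range is limited). The gripper opens to 85 mm and grips with 20 to 120 N. Pads are 22 mm wide; open, the fingers measure 114 mm over their backs; the gripper's body (76 mm by 85 mm) begins 54 mm behind the grasp point. The pads swing forward as they close: fully open they stand 13 mm farther back than shut.
Start: joints at [0.99, 0.276, 1.505, -0, 1.361, -0.121], TCP at [0.255, 0.515, 0.256] pointing down, gripper open.
Joint ranges: [-2.89, 2.89], [-0.75, 2.08], [0.22, 2.7], [-1.18, 4.32], [0.11, 2.71], [-2.7, 2.7]. Speed limits (rad/s): [2.57, 2.57, 3.14, 3.14, 3.14, 3.14].

INTERFACE

Orientations are given as a unit quaternion [x, y, z, w].
In Python, from bench import r gives the robot as it stands.
- The arm moves only by the shell command python3 -m jog 'ROWS' [FORCE]. ROWS is JSON, one flat list of numbers, 7 for each row, row after row: the shift along the tool's x, y, z in cm, then the turn, a rotation vector about the tool's x, y, z in degrees, then the finger opening in cm, from 0 to 8.54. In form: [dx, dy, dz, rx, ry, rz, fingers, dx, dy, dz, rx, ry, rz, fingers, ...]. A call has 1 to 5 rows; each row is the pose to reach, as a shift and turn from the pose commanded when the call began, along the tool's axes at that moment; what a row does not reach only later rows make up. A row lasts 1/10 s, in which the tool goes at most 50 mm and 8.59 degrees, less where a joint would pass 70% of its speed; a pose out of reach is approached as far as the arm can. A call with a gripper value outside its range is refused whole. The fingers move at their own pace and stop on an object; FORCE is the grip in N (left out, the last holds). Time passes only in rows, so rows that repeat a pose let the fingers close. It gives the time, the measured TCP pose, the force, the opening and the grip force at its end, in the units of the state.
- r.get_state(): the state, without advancing time (a new reading comes with each control period).
- r.snapshot(name): name is "scene" or "side" or "wrist"; returns a dict with "img" (480x640x3 uint8, red, green, blue), "fovy" (degrees; the focal length in pixels is half the picture's height over the tangent of half this angle, whatever the lens; pixels are square), "cx", "cy" (the principal point, pixels), "k1" (the pictures are not rectified: a ray, as slopes to the right and down, at radius r is drawn at 1 + k1 r^2 times it, then the intrinsics apply), "R" (3x3) and "t" (3): a world point X has camera coordinates R X + t; the wrist camera has in their place "mount" (4x4, takes a point from camera to tool coordinates, whose origin is the TCP and whose axes are the flange's). Camera axes: x right, y down, z forward; pixel columns grow to the right and rows downward; lengths in m; the calibration is good to about 2 mm. A picture is of the moment at which its call begins: read the wrist's pose just before it. There is no depth.
- r.finish_job(): hands the job in; it is judged then, once.
The state is a dict: "clock": time; "joint_positions": joint angles; "qd": joint speeds; "effort": joint torques, N m; "tcp_pos": TCP position; "tcp_rot": TCP orientation; "wrist_force": force on the tool from outside, world axes, zero at the start; "moment": the same for the moment, N m; "grip_width": opening from 0.0 (shut) to 1.0 (fully open); "grasp_force": force on a finger pad.
Only numpy, scipy, OpenCV 4.12 (cv2) and the standard library are available. Lean on these libraries where they do the work, as an engineer would, in place of code of your own. Each camera call takes 0.05 s, during which the arm holds its last target. There are 200 camera calls.

TASK

Get the camera monopod on the trolley ready: lift the yellow cap off its head and set it down, without dropping it, open side down inside the blue collar. Then press the red release button so that the mast springs up to its first stop, grip the black head and pull it straight up to the second stop, as far as it goes, and finish while still gripping the head and holding the mast fully extended, for it slides back if let go. Leave the mug, shaker, orange ball and hex key where they are.

Things in the scene. Friction and masses are not known exactly. Their poses are not given: they have to be found in the camera images.
- monopod: Fixed telescopic camera monopod on the tray. Origin: on the tray (z = 0) on the mast's vertical axis. Grey foot block 70 mm (own x) by 155 mm (own y, from -124.5 to +30.5 mm), 34 mm high; black outer tube 40 mm across from there up to a flange 56 mm across whose top is 110 mm above the tray. The release button stands on the foot, 95 mm from the mast axis along the monopod's own -y.
- release_top (a point): Centre of the top of the round red release button (26 mm across, in a black housing, about 95 mm to the side of the mast). Press it straight down.
- release (a joint): Travel of the release button in m: 0 is up, 0.006 fully down (about 5 N, springs back). Beyond about 0.0035 the latch lets go and the mast jumps up to its first stop; the button may then be let go.
- lower_section (a joint): Lift of the lower telescope section (aluminium tube 23 mm across) in m: 0 latched down, 0.04 the first stop, to which a spring lifts it with about 2 N once the button is pressed. It carries the upper section and head with it.
- upper_section (a joint): Pull-out of the upper section (steel tube 16 mm across, with the head) from the lower one in m: 0 in, 0.06 the second stop (hard end). A spring and its weight draw it back in with about 3 N at 0 and 4.5 N at 0.06.
- head (a point): Centre of the black rubber head: an upright cylinder 32 mm across and 35 mm high, with an orange band and a 9 mm high brass camera screw 7 mm across on top. Latched down its centre is 129.5 mm above the tray, at the first stop 169.5 mm, at the second 229.5 mm. Under the cap at the start.
- cap: Loose yellow plastic dust cap, a round cup turned open side down, 48 mm across, 54 mm high, wall 3.5 mm, 40 g or so. Origin: centre of its open rim, z axis up to its closed top. At the start it stands loosely over the head, its rim on the flange 110 mm above the tray.
- cap_holder: Blue plastic collar fixed on the tray, the cap's holder: a ring 80 mm across outside, 59 mm inside, 12 mm high, without a floor: the cap stands in it on the tray. Origin: centre, on the tray (z = 0).
- mug: White ceramic mug, 80 mm across, 92 mm high, loose; leave alone. Origin: centre of its underside.
- shaker: Clear shaker with black lid, about 91 mm across and 198 mm high, loose; leave alone. Origin: centre of its underside.
- ball_center (a point): Centre of the orange massage ball, 64 mm across, loose; leave alone.
- hex_key: Chrome L-shaped hex key lying flat, 8 mm thick, long leg 120 mm along its own y, loose; leave alone. Origin: middle of the long leg's length, on the tray, 5 mm beside it.

How it is judged:
By the outcome, as a careful person would: the job done as asked, in the order asked, and still so for the second after the job is handed in, while the arm keeps its last pose, push and grip.
It also fails if it takes over 64 s, if anything falls off the work surface, if the arm or the gripper's body presses on something with over 40 N, if the wrist force passes 120 N, or if a joint passes its speed limit or range.

## Working session

There is one attempt and no reset: what is moved stays moved. The work goes in short steps, Python scripts to look and compute and a shell command to move; the robot and the scene stay as the last step left them, time stands still between calls to the robot, and variables do not carry over. Pictures are saved under pics/ and viewed, at most 14 in all, crops included, and the job is handed in when it is done.

```bash
mkdir -p pics; ls; python3 - <<'E'
from bench import r
import cv2,pickle
s=r.get_state();print(s,r.tip_extent)
d={}
for n in("scene","side","wrist"):
    d[n]=r.snapshot(n);cv2.imwrite(f"pics/{n}0.png",d[n]["img"][:,:,::-1])
    print(n,{k:v for k,v in d[n].items() if k!="img"})
pickle.dump((s,d),open("s0.pkl","wb"))
E
```

```text
pics
{'clock': 0.0, 'joint_positions': array([ 9.89988147e-01,  2.76579575e-01,  1.50613033e+00, -1.27947279e-05,
        1.36067067e+00, -1.20972012e-01]), 'qd': array([-0.00082622, -0.00106631, -0.00123735, -0.00039402,  0.0009138 ,
        0.00012833]), 'effort': array([-1.12648468e-03, -4.16760635e+01, -2.45804930e+01, -5.18684692e-05,
        1.10479421e-02,  4.67866045e-06]), 'tcp_pos': array([0.25491785, 0.51487545, 0.25544956]), 'tcp_rot': array([ 2.27896368e-01,  9.73684983e-01, -8.41641128e-04, -3.01410880e-04]), 'wrist_force': array([0.47556048, 0.24083731, 0.73568922]), 'moment': array([ 0.02031645,  0.01260104, -0.01628886]), 'grasp_force': 0.0, 'grip_width': 0.9928858765847711} 0.025
scene {'fovy': 49.843768586556315, 'cx': 322.90048492202345, 'cy': 243.09225704395072, 'k1': 0.01704272004005297, 'R': array([[ 0.57104555,  0.82079322, -0.01433449],
       [ 0.47396786, -0.3439074 , -0.81060605],
       [-0.67026968,  0.45609889, -0.5854164 ]]), 't': array([-0.34921498, -0.19841391,  1.57234312])}
side {'fovy': 45.12129209231431, 'cx': 326.2877898301568, 'cy': 237.994821886258, 'k1': -0.013509250943684355, 'R': array([[ 0.78580136, -0.61846884, -0.00353751],
       [-0.37410077, -0.47074695, -0.79902811],
       [ 0.49250872,  0.62920076, -0.60128327]]), 't': array([-0.45345063,  0.30725016,  1.02145804])}
wrist {'fovy': 65.9896309383962, 'cx': 313.9590711897344, 'cy': 241.20806653998955, 'k1': -0.06567583369726493, 'mount': array([[-5.11096598e-04, -9.57468171e-01, -2.88538454e-01,
         7.36011020e-02],
       [ 9.99999857e-01, -5.35058375e-04,  4.17565929e-06,
        -9.49827383e-04],
       [-1.58382977e-04, -2.88538411e-01,  9.57468308e-01,
        -1.18626512e-01],
       [ 0.00000000e+00,  0.00000000e+00,  0.00000000e+00,
         1.00000000e+00]])}
```

View pics/scene0.png

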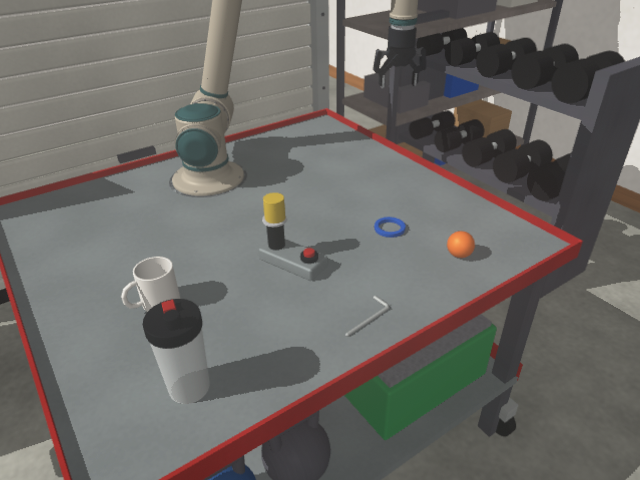

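View pics/side0.png

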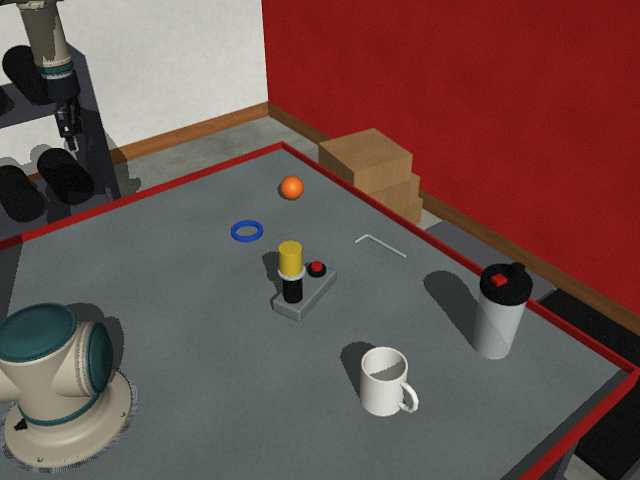

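The scene view shows the cap at about (274,208), the red button at (309,254), the blue ring at (390,227) and the ball at (461,245). In the side view the cap is at (290,258), the button at (317,267) and the ring at (247,231).

```bash
cat >h.py <<'E'
import numpy as np,cv2
from scipy.spatial.transform import Rotation as Ro
def cam(s,sn):
    "rotation cam->world and centre"
    if "R" in sn: return sn["R"].T,-sn["R"].T@sn["t"]
    M=sn["mount"];Q=Ro.from_quat(s["tcp_rot"]).as_matrix()
    return Q@M[:3,:3],s["tcp_pos"]+Q@M[:3,3]
def ray(s,sn,uv):
    f=240/np.tan(np.radians(sn["fovy"]/2))
    d=(np.array(uv,float)-[sn["cx"],sn["cy"]])/f;p=d.copy()
    for _ in range(20):p=d/(1+sn["k1"]*(p@p))
    A,c=cam(s,sn);v=A@[*p,1];return c,v/np.linalg.norm(v)
def plane(cv,z):
    c,v=cv;return c+v*(z-c[2])/v[2]
def tri(*rs):
    P=[np.eye(3)-np.outer(v,v) for c,v in rs]
    return np.linalg.solve(sum(P),sum(p@c for p,(c,v) in zip(P,rs)))
HS={"yellow":((20,120,60),(33,255,255)),"blue":((108,150,60),(125,255,255)),"red":((0,180,60),(4,255,255)),"red2":((174,170,60),(180,255,255))}
def blob(img,col,box=None):
    "centroid, area, bbox of largest blob"
    h=cv2.cvtColor(img,cv2.COLOR_RGB2HSV);m=cv2.inRange(h,*[np.array(x) for x in HS[col]])
    if col=="red":m|=cv2.inRange(h,*[np.array(x) for x in HS["red2"]])
    if box:
        k=np.zeros_like(m);x0,y0,x1,y1=box;k[y0:y1,x0:x1]=1;m*=k
    n,l,st,ce=cv2.connectedComponentsWithStats(m);i=1+np.argmax(st[1:,4])
    return ce[i],st[i]
E
python3 - <<'E'
import pickle;from h import *
s,d=pickle.load(open("s0.pkl","rb"))
B={"scene":{"yellow":(250,180,300,235),"red":(295,240,325,270),"blue":(365,210,420,245)},"side":{"yellow":(270,230,310,290),"red":(305,255,330,280),"blue":(220,210,275,250)}}
for c in("yellow","red","blue"):
    R=[]
    for n in B:
        ce,st=blob(d[n]["img"],c,B[n][c]);R.append(ray(s,d[n],ce));print(c,n,ce,st)
    z={"yellow":.137,"red":.05,"blue":.006}[c]
    print(" tri",tri(*R),"planes",[plane(q,z).round(4) for q in R])
for n in d:
  if n=="wrist":
    continue
E
```

```text
yellow scene [273.70430108 207.42293907] [263 193  22  30 558]
yellow side [290.25492773 257.93955322] [278 241  25  35 761]
 tri [ 0.46240524 -0.02995999  0.1369664 ] planes [array([ 0.4616, -0.0289,  0.137 ]), array([ 0.4621, -0.0312,  0.137 ])]Traceback (most recent call last):
  File "<stdin>", line 7, in <module>
  File "h.py", line 25, in blob
    n,l,st,ce=cv2.connectedComponentsWithStats(m);i=1+np.argmax(st[1:,4])
                                                      ~~~~~~~~~^^^^^^^^^^
    return _wrapfunc(a, 'argmax', axis=axis, out=out, **kwds)
    return bound(*args, **kwds)
ValueError: attempt to get argmax of an empty sequence
```

View pics/wrist0.png

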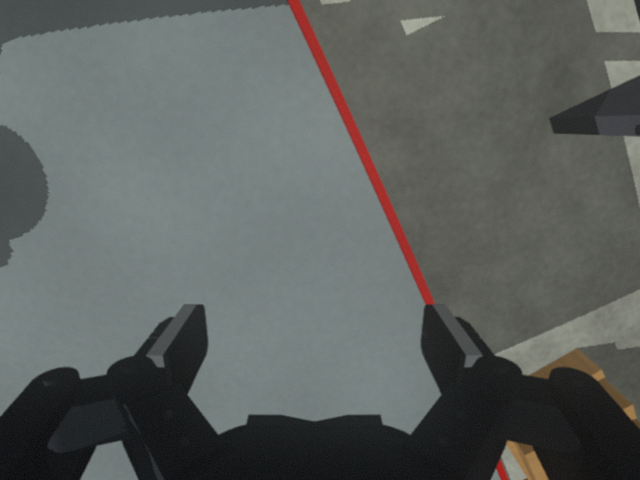

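The wrist view shows only bare table, the red edge and the open fingers. The cap triangulates to z = 0.137, as expected.

```bash
sed -i 's/"red":((0,180,60),(4/"red":((0,140,60),(8/; s/(174,170,60)/(172,140,60)/' h.py
python3 - <<'E'
import pickle;from h import *
s,d=pickle.load(open("s0.pkl","rb"))
B={"scene":{"yellow":(250,180,300,235),"red":(295,240,325,270),"blue":(365,210,420,245)},"side":{"yellow":(270,230,310,290),"red":(305,255,330,280),"blue":(220,210,275,250)}}
for c in("red","blue"):
    R=[]
    for n in B:
        ce,st=blob(d[n]["img"],c,B[n][c]);R.append(ray(s,d[n],ce));print(c,n,ce,st)
    z={"red":.05,"blue":.006}[c]
    print(" tri",tri(*R),"planes",[plane(q,z).round(4) for q in R])
Q=Ro.from_quat(s["tcp_rot"]).as_matrix();print(Q.round(3))
E
```

```text
red scene [308.17391304 252.14492754] [304 248  10   9  69]
red side [316.45631068 266.09708738] [311 261  12  11 103]
 tri [0.55055951 0.00176875 0.04989368] planes [array([0.5498, 0.003 , 0.05  ]), array([5.501e-01, 2.000e-04, 5.000e-02])]
blue scene [389.19512195 226.37073171] [375 218  30  18 205]
blue side [246.50139276 230.76880223] [231 220  32  22 359]
 tri [0.53013961 0.26451405 0.00472262] planes [array([0.5302, 0.2653, 0.006 ]), array([0.5287, 0.2607, 0.006 ])]
[[-0.896  0.444 -0.001]
 [ 0.444  0.896 -0.002]
 [ 0.    -0.002 -1.   ]]
```

```bash
python3 -m jog '[-3.5,-3.3,0,0,0,8,8.5,-7,-6.6,0,0,0,16,8.5,-10.5,-9.9,0,0,0,24,8.5,-14,-13.2,0,0,0,32,8.5,-17.5,-16.5,0,0,0,40,8.5]' 25
cat >>h.py <<'E'
def togo(s,P,x_dir=None):
    "shift (cm, tool axes) to TCP target P; turn (deg) to straight-down with tool x along x_dir"
    Q=Ro.from_quat(s["tcp_rot"]);print("shift cm",(Q.inv().apply(np.array(P)-s["tcp_pos"])*100).round(2))
    if x_dir is not None:
        x=np.array([*x_dir,0.]);x/=np.linalg.norm(x);z=np.array([0,0,-1.]);T=Ro.from_matrix(np.c_[x,np.cross(z,x),z])
        print("turn deg",np.degrees((Q.inv()*T).as_rotvec()).round(2))
E
python3 -c "
from h import *;from bench import r
togo(r.get_state(),[.4624,-.03,.256],[-.34,.94])"
```

```text
clock: 0.65
tcp_pos: [0.3389, 0.288, 0.2562]
tcp_rot: [0.549, 0.836, -0.0, 0.0]
wrist_force: [1.2, 0.1, -0.3]
grip_width: 0.993
grasp_force: 0.0
shift cm [-3.409e+01 -1.280e+00  2.000e-02]
turn deg [0.01 0.01 3.49]
```

```bash
python3 -m jog '[-4.8,-0.2,0,0,0,3.5,8.5,-9.6,-0.4,0,0,0,3.5,8.5,-14.4,-0.6,0,0,0,3.5,8.5,-19.2,-0.8,0,0,0,3.5,8.5,-24,-1,0,0,0,3.5,8.5]'
python3 - <<'E'
from h import *;from bench import r
s=r.get_state();togo(s,[.4624,-.03,.256],[-.34,.94])
w=r.snapshot("wrist");cv2.imwrite("pics/w1.png",w["img"][:,:,::-1])
E
```

```text
clock: 1.15
tcp_pos: [0.4261, 0.064, 0.2564]
tcp_rot: [0.573, 0.82, 0.0, 0.0]
wrist_force: [0.9, 0.8, -0.8]
grip_width: 0.994
grasp_force: 0.0
shift cm [-10.08   0.17   0.03]
turn deg [ 0.03 -0.01  0.26]
```

View pics/w1.png

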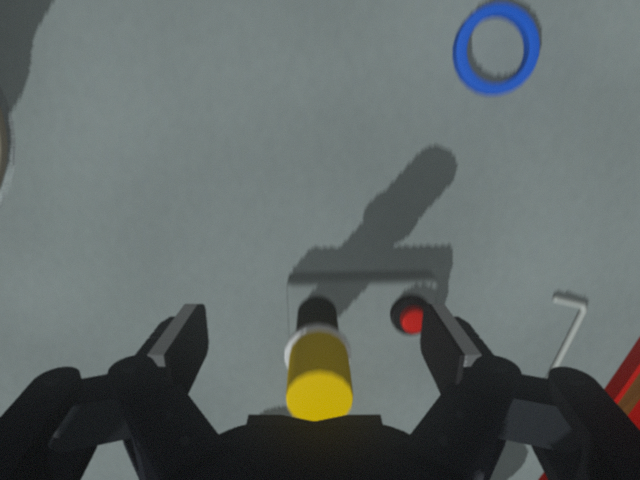

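The cap lies along the tool axis at about (320,375), the button is at (412,318) and the collar at (497,48). I'll refine all three from the now-settled wrist view.

```bash
python3 - <<'E'
from h import *;from bench import r
s=r.get_state();w=r.snapshot("wrist");im=w["img"]
for c,z in(("blue",.006),("red",.05)):
    ce,st=blob(im,c,(0,0,545,345));print(c,ce,st,plane(ray(s,w,ce),z))
b=cv2.inRange(cv2.cvtColor(im,cv2.COLOR_RGB2HSV),np.array((108,150,60)),np.array((125,255,255)))
ct=max(cv2.findContours(b,0,2)[0],key=cv2.contourArea);e=cv2.fitEllipse(ct);print("ell",e,plane(ray(s,w,e[0]),.008))
y=cv2.inRange(cv2.cvtColor(im,cv2.COLOR_RGB2HSV),np.array((20,120,60)),np.array((33,255,255)))
p=np.argwhere(y[330:410]>0);
for v in (350,390):
    u=np.flatnonzero(y[v]);print(v,u[0],u[-1],plane(ray(s,w,((u[0]+u[-1])/2,v)),.137))
togo(s,[.4624,-.03,.256],[-.34,.94])
E
```

```text
blue [497.08237048  39.79276929] [ 453    0   88   80 2683] [0.53568569 0.25906959 0.006     ]
red [412.88505747 307.46360153] [401 295  26  27 522] [5.52372370e-01 3.27362812e-04 5.00000000e-02]
ell ((496.6829528808594, 32.937278747558594), (83.69559478759766, 94.6152572631836), 28.96503257751465) [0.53204954 0.26350432 0.008     ]
350 289 347 [ 0.46042224 -0.02197292  0.137     ]
390 286 351 [ 0.47326708 -0.05603114  0.137     ]
shift cm [-9.29  0.14  0.12]
turn deg [ 0.03  0.5  -0.02]
```

```bash
python3 -m jog '[-4.7,0.1,0,0,0.3,0,8.5,-9.3,0.15,0,0,0.5,0,8.5,-9.3,0.15,3,0,0.5,0,8.5,-9.3,0.15,6,0,0.5,0,8.5,-9.3,0.15,6,0,0.5,0,8.5]'
python3 - <<'E'
from h import *;from bench import r
for n in("scene","side"): im=r.snapshot(n)["img"]
s=r.get_state();togo(s,[.463,-.03,.153],[-.34,.94])
w=r.snapshot("wrist");a=w["img"]
b=r.snapshot("scene")["img"][130:290,190:400];b=cv2.resize(b,None,fx=3,fy=3)
cv2.imwrite("pics/w2.png",np.hstack([cv2.resize(a,(427,320)),cv2.resize(b,(373,320))])[:,:,::-1])
E
```

```text
clock: 1.75
tcp_pos: [0.4562, -0.0199, 0.1928]
tcp_rot: [0.573, 0.82, 0.001, -0.008]
wrist_force: [-1.1, -0.1, 0.7]
grip_width: 0.998
grasp_force: 0.0
shift cm [-1.1   0.03  4.32]
turn deg [-0.05 -0.55  0.31]
```

View pics/w2.png

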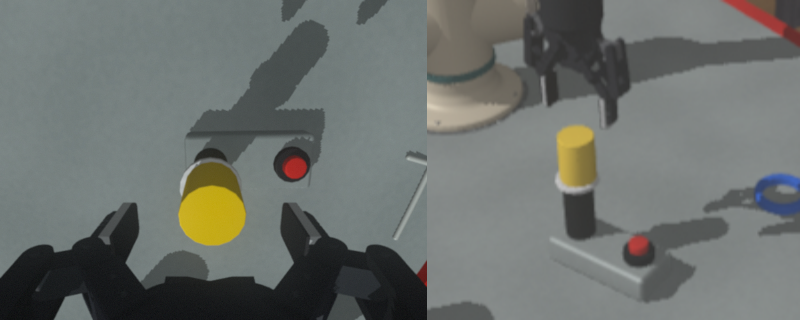

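The cap lies centred between the pads, with its top disc at about (318,322) in full-size pixels. Before descending I'll check the top's centre.

```bash
python3 - <<'E'
from h import *;from bench import r
s=r.get_state();w=r.snapshot("wrist");h=cv2.cvtColor(w["img"],cv2.COLOR_RGB2HSV)
m=cv2.inRange(h,np.array((20,120,170)),np.array((33,255,255)))
ct=max(cv2.findContours(m,0,2)[0],key=cv2.contourArea);e=cv2.fitEllipse(ct);print(e)
a,b=[plane(ray(s,w,(e[0][0]+k*e[1][1]/2,e[0][1])),.164) for k in(-1,1)]
P=plane(ray(s,w,e[0]),.164);print(P,"diam",np.linalg.norm(a-b))
ce,st=blob(w["img"],"red",(350,150,500,330));print("red",ce,plane(ray(s,w,ce),.05))
togo(s,[P[0],P[1],.153],[-.34,.94]);togo(s,[.463,-.03,.153])
E
```

```text
((314.60223388671875, 320.1905822753906), (87.53845977783203, 98.32941436767578), 89.99436950683594)
[ 0.46364998 -0.03063839  0.164     ] diam 0.045419046741477405
red [438.44870466 248.6373057 ] [0.55336641 0.00083722 0.05      ]
shift cm [-1.11 -0.05  4.46]
turn deg [ 0.14 -0.43  0.33]
shift cm [-1.03 -0.09  4.47]
```

```bash
python3 -m jog '[-1.1,-0.05,0.5,0,-0.45,0.3,8.5,-1.1,-0.05,2.5,0,-0.45,0.3,8.5,-1.1,-0.05,4.4,0,-0.45,0.3,8.5,-1.1,-0.05,4.4,0,-0.45,0.3,8.5]'
python3 -c "
from h import *;from bench import r
togo(r.get_state(),[.4636,-.0306,.153],[-.34,.94])"
```

```text
clock: 2.4
tcp_pos: [0.4613, -0.0311, 0.1507]
tcp_rot: [0.575, 0.818, -0.001, -0.002]
wrist_force: [-0.3, -0.1, -0.0]
grip_width: 0.999
grasp_force: 0.0
shift cm [-0.03  0.23 -0.23]
turn deg [-0.19 -0.15 -0.03]
```

```bash
python3 -m jog '[0,0.2,-0.25,0,0,0,8.5,0,0.2,-0.25,0,0,0,4.5,0,0.2,-0.25,0,0,0,4.2,0,0.2,-0.25,0,0,0,4.2,0,0.2,-0.25,0,0,0,4.2]' 25
python3 -m jog '[0,0,0,0,0,0,4.2,0,0,0,0,0,0,4.2,0,0,0,0,0,0,4.2]' 25
```

```text
clock: 2.9
tcp_pos: [0.4651, -0.0304, 0.1558]
tcp_rot: [0.575, 0.818, 0.001, 0.001]
wrist_force: [-0.6, 0.2, 6.1]
grip_width: 0.553
grasp_force: 25.5
clock: 3.2
tcp_pos: [0.4651, -0.0304, 0.1558]
tcp_rot: [0.575, 0.818, 0.001, 0.001]
wrist_force: [-1.2, 0.1, 5.9]
grip_width: 0.554
grasp_force: 25.6
```

```bash
python3 -m jog '[0,0,-1,0,0,0,4.2,0,0,-3,0,0,0,4.2,0,0,-5.5,0,0,0,4.2,0,0,-8.5,0,0,0,4.2,0,0,-8.5,0,0,0,4.2]'
python3 - <<'E'
from h import *;from bench import r
s=r.get_state();togo(s,[.531,.2635,s["tcp_pos"][2]],[-.34,.94])
w=r.snapshot("scene")["img"];cv2.imwrite("pics/s3.png",w[100:300,160:440,::-1])
E
```

```text
clock: 3.7
tcp_pos: [0.4669, -0.0309, 0.244]
tcp_rot: [0.575, 0.818, 0.002, 0.004]
wrist_force: [0.1, -0.1, 0.1]
grip_width: 0.559
grasp_force: 26.0
shift cm [2.551e+01 1.603e+01 2.000e-02]
turn deg [ 0.43  0.22 -0.02]
```

View pics/s3.png

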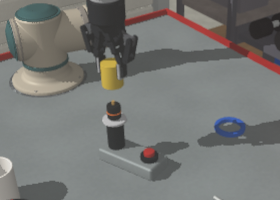

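The cap is in the fingers and the head stands exposed (crop 114,108). Next I'll move halfway to the collar and measure it with the wrist camera.

```bash
python3 -m jog '[3.5,2.2,0,0,0,0,4.2,7.5,4.7,0,0,0,0,4.2,11.5,7.2,0,0.2,0.2,0,4.2,15.5,9.7,0,0.4,0.2,0,4.2,17,11,0,0.4,0.2,0,4.2]'
python3 -m jog '[0,0,0,0,0,0,4.2,0,0,0,0,0,0,4.2]'
python3 - <<'E'
from h import *;from bench import r
s=r.get_state();w=r.snapshot("wrist");h=cv2.cvtColor(w["img"],cv2.COLOR_RGB2HSV)
m=cv2.inRange(h,np.array((108,150,60)),np.array((125,255,255)))
cs,_=cv2.findContours(m,cv2.RETR_CCOMP,2);cs=sorted([c for c in cs if len(c)>20],key=cv2.contourArea)[::-1][:2]
for c in cs:
    e=cv2.fitEllipse(c);print(e)
    for z in(0,.012):
        P=np.array([plane(ray(s,w,q[0]),z)[:2] for q in c]);A=np.c_[2*P,np.ones(len(P))];x=np.linalg.lstsq(A,(P**2).sum(1),rcond=None)[0]
        print(z,x[:2],"rad",np.sqrt(x[2]+x[0]**2+x[1]**2))
togo(s,[.531,.2635,s["tcp_pos"][2]],[-.34,.94])
cv2.imwrite("pics/w4.png",w["img"][:,:,::-1])
E
```

```text
clock: 4.25
tcp_pos: [0.5096, 0.1705, 0.2385]
tcp_rot: [0.573, 0.819, -0.002, -0.005]
wrist_force: [-0.3, -0.6, 0.2]
grip_width: 0.556
grasp_force: 26.0
clock: 4.45
tcp_pos: [0.5093, 0.1667, 0.2386]
tcp_rot: [0.574, 0.819, -0.003, -0.005]
wrist_force: [0.3, -0.0, -0.4]
grip_width: 0.554
grasp_force: 26.0
((377.530517578125, 119.76614379882812), (85.92558288574219, 90.96131134033203), 24.782032012939453)
0 [0.53358591 0.26355331] rad 0.04027960404761829
0.012 [0.53195309 0.2625915 ] rad 0.03892774032902316
((376.7144470214844, 120.5955581665039), (65.46563720703125, 68.67677307128906), 8.74180793762207)
0 [0.53298265 0.26299182] rad 0.03054491143643511
0.012 [0.53137008 0.26204886] rad 0.029519763386073768
shift cm [ 8.36  5.34 -0.02]
turn deg [-0.58 -0.24  0.04]
```

View pics/w4.png

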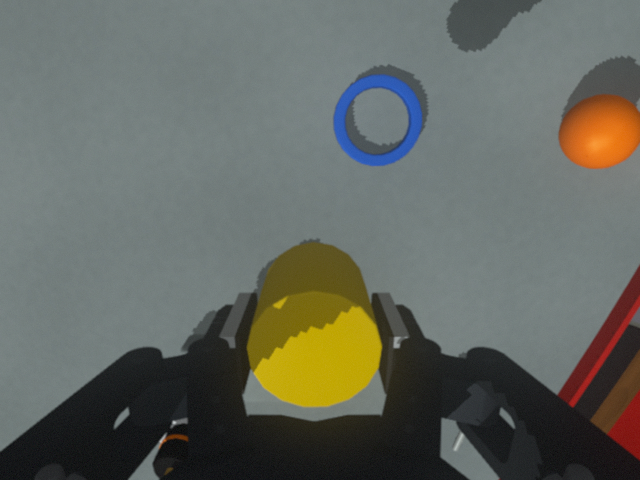

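The collar is at (377,120), about 85 mm ahead of the cap, and the ball at (600,130) is well clear. The fitted inner radius of 29.5 mm matches the stated size, and the centre comes out at (0.5316, 0.2623).

```bash
python3 -m jog '[4,2.6,0,-0.5,-0.2,0,4.2,8.2,5.35,0,-0.5,-0.2,0,4.2,8.2,5.35,4,-0.5,-0.2,0,4.2,8.2,5.35,8,-0.5,-0.2,0,4.2,8.2,5.35,12,-0.5,-0.2,0,4.2]'
python3 -m jog '[0,0,0,0,0,0,4.2,0,0,0,0,0,0,4.2]'
python3 - <<'E'
from h import *;from bench import r
s=r.get_state();togo(s,[.5316,.2623,.046],[-.34,.94])
E
```

```text
clock: 5.0
tcp_pos: [0.5315, 0.2611, 0.1187]
tcp_rot: [0.575, 0.818, 0.001, 0.0]
wrist_force: [0.7, 0.8, -0.5]
grip_width: 0.554
grasp_force: 26.1
clock: 5.2
tcp_pos: [0.5317, 0.2612, 0.12]
tcp_rot: [0.575, 0.818, 0.0, -0.0]
wrist_force: [1.2, -0.2, 0.0]
grip_width: 0.558
grasp_force: 26.1
shift cm [0.1  0.02 7.4 ]
turn deg [ 0.03 -0.04 -0.11]
```

```bash
python3 -m jog '[0.1,0,2,0,0,0,4.2,0.1,0,4,0,0,0,4.2,0.1,0,5.5,0,0,0,4.2,0.1,0,6.4,0,0,0,4.2,0.1,0,6.4,0,0,0,4.2]'
python3 -m jog '[0,0,0.4,0,0,0,4.2,0,0,0.8,0,0,0,4.2,0,0,0.8,0,0,0,4.2]'
```

```text
clock: 5.7
tcp_pos: [0.5322, 0.2632, 0.0568]
tcp_rot: [0.575, 0.818, 0.002, 0.001]
wrist_force: [0.1, -0.0, 0.0]
grip_width: 0.557
grasp_force: 26.1
clock: 6.0
tcp_pos: [0.5315, 0.2634, 0.048]
tcp_rot: [0.575, 0.818, 0.001, 0.0]
wrist_force: [0.8, -0.1, -0.4]
grip_width: 0.555
grasp_force: 26.1
```

```bash
python3 -m jog '[0,0,0.1,0,0,0,4.2,0,0,0.1,0,0,0,4.2,0,0,0.2,0,0,0,4.2,0,0,0.2,0,0,0,4.2]'
python3 -c "
from h import *;from bench import r
w=np.hstack([cv2.resize(r.snapshot('scene')['img'][180:260,340:440],(400,320)),cv2.resize(r.snapshot('side')['img'][180:260,200:300],(400,320))])
cv2.imwrite('pics/p5.png',w[:,:,::-1])"
```

```text
clock: 6.4
tcp_pos: [0.5316, 0.2635, 0.0459]
tcp_rot: [0.575, 0.818, 0.001, 0.0]
wrist_force: [0.3, 0.4, -0.1]
grip_width: 0.555
grasp_force: 26.2
```

View pics/p5.png

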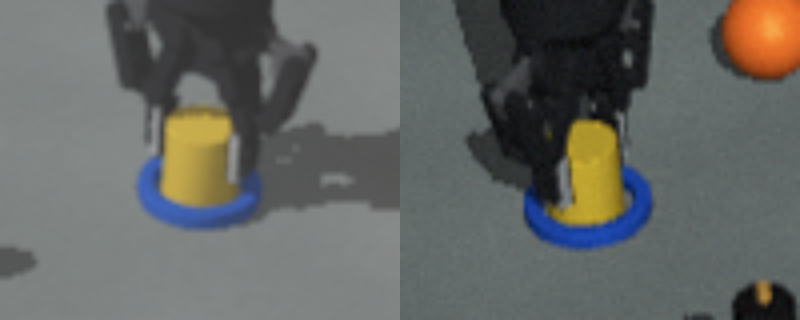

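Both views show the cap inside the collar, around (200,155) in the left crop and (590,170) in the right. I'll lower it until I feel contact.

```bash
python3 -m jog '[0,0,0.1,0,0,0,4.2,0,0,0.1,0,0,0,4.2]';python3 -m jog '[0,0,0.1,0,0,0,4.2,0,0,0.1,0,0,0,4.2]'
```

```text
clock: 6.7
tcp_pos: [0.5316, 0.2635, 0.0458]
tcp_rot: [0.575, 0.818, 0.001, 0.0]
wrist_force: [-1.7, -0.3, 6.0]
grip_width: 0.554
grasp_force: 26.7
clock: 6.9
tcp_pos: [0.5316, 0.2635, 0.0458]
tcp_rot: [0.575, 0.818, 0.001, 0.0]
wrist_force: [-2.1, -0.4, 12.1]
grip_width: 0.553
grasp_force: 27.1
```

```bash
python3 -m jog '[0,0,-0.1,0,0,0,5.5,0,0,-0.1,0,0,0,6.5,0,0,-0.1,0,0,0,8,0,0,-0.1,0,0,0,8,0,0,-0.1,0,0,0,8]'
python3 -m jog '[0,0,-1,0,0,0,8,0,0,-4,0,0,0,8,0,0,-8,0,0,0,8,0,0,-12.5,0,0,0,8,0,0,-17,0,0,0,8]'
python3 - <<'E'
from h import *;from bench import r
s=r.get_state();togo(s,[.552,.001,.2],[-.34,.94])
for n in("scene","side"):
    w=r.snapshot(n);b={"scene":(365,180,430,245),"side":(210,180,290,250)}[n]
    for c,z in(("yellow",.027),):
        ce,st=blob(w["img"],c,b);print(n,ce,st,plane(ray(s,w,ce),z))
w=r.snapshot("wrist");cv2.imwrite("pics/w6.png",w["img"][:,:,::-1])
E
```

```text
clock: 7.4
tcp_pos: [0.5314, 0.2634, 0.0446]
tcp_rot: [0.575, 0.818, 0.001, -0.0]
wrist_force: [0.2, 0.0, -0.6]
grip_width: 0.938
grasp_force: 0.0
clock: 7.9
tcp_pos: [0.5309, 0.2631, 0.2171]
tcp_rot: [0.575, 0.818, 0.001, 0.0]
wrist_force: [0.8, -0.0, 0.5]
grip_width: 0.936
grasp_force: 0.0
shift cm [-25.37  -6.92   1.67]
turn deg [ 0.11 -0.05 -0.03]
scene [389.78   218.4725] [380 207  20  24 400] [0.52649675 0.26878276 0.027     ]
side [245.1978022  222.74505495] [235 210  21  26 455] [0.53026288 0.26587863 0.027     ]
```

View pics/w6.png

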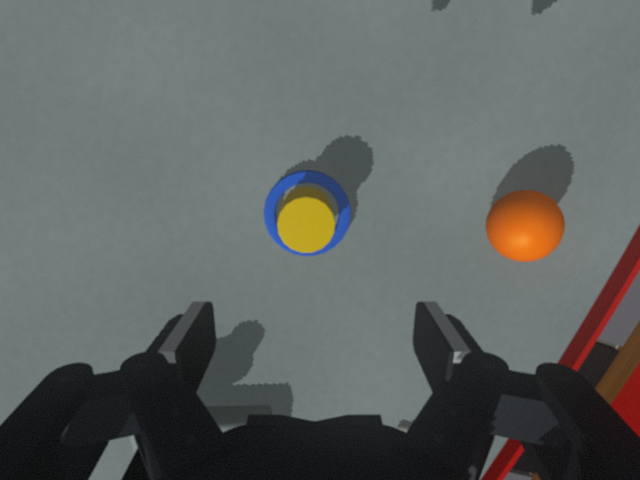

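The cap stands open side down inside the collar at (307,223). The ball at (525,226) hasn't moved. Next I'll shut the fingers and go to the button.

```bash
python3 -m jog '[-4.5,-1.2,0,0,0,0,0,-9,-2.4,0,0,0,0,0,-13.5,-3.7,0,0,0,0,0,-18,-4.9,0,0,0,0,0,-21,-5.7,0,0,0,0,0]' 25
python3 -m jog '[0,0,0,0,0,0,0,0,0,0,0,0,0,0]'
python3 - <<'E'
from h import *;from bench import r
s=r.get_state();w=r.snapshot("wrist")
ce,st=blob(w["img"],"red",(150,100,480,330));print("red",ce,st,plane(ray(s,w,ce),.05))
togo(s,[.5525,.001,.1],[-.34,.94])
E
```

```text
clock: 8.55
tcp_pos: [0.548, 0.0435, 0.2134]
tcp_rot: [0.575, 0.818, -0.0, -0.001]
wrist_force: [-0.4, 0.7, 0.0]
grip_width: 0.084
grasp_force: 0.0
clock: 8.75
tcp_pos: [0.5482, 0.046, 0.2135]
tcp_rot: [0.575, 0.818, 0.001, -0.001]
wrist_force: [-1.2, 0.2, -0.5]
grip_width: 0.002
grasp_force: 0.0
red [301.03314917 278.16712707] [286 263  32  32 724] [0.55211194 0.00131444 0.05      ]
shift cm [-4.41 -1.11 11.34]
turn deg [-0.01 -0.15 -0.14]
```

```bash
python3 -m jog '[-4.35,-1.1,0,0,0,0,0,-4.35,-1.1,4,0,0,0,0,-4.35,-1.1,8,0,0,0,0,-4.35,-1.1,11.3,0,0,0,0,-4.35,-1.1,11.3,0,0,0,0]'
python3 -m jog '[0,0,0.5,0,0,0,0,0,0,1,0,0,0,0,0,0,1.5,0,0,0,0,0,0,1.8,0,0,0,0]'
```

```text
clock: 9.3
tcp_pos: [0.5495, 0.0038, 0.097]
tcp_rot: [0.574, 0.819, -0.001, -0.005]
wrist_force: [-0.3, -0.0, 0.3]
grip_width: -0.0
grasp_force: 0.0
clock: 9.7
tcp_pos: [0.5542, 0.002, 0.0842]
tcp_rot: [0.575, 0.818, 0.001, 0.001]
wrist_force: [0.3, 0.2, 0.5]
grip_width: 0.001
grasp_force: 0.0
```

```bash
python3 -m jog '[0,0,0.2,0,0,0,0,0,0,0.4,0,0,0,0,0,0,0.6,0,0,0,0,0,0,0.6,0,0,0,0]'
python3 -m jog '[0,0,0.2,0,0,0,0,0,0,0.3,0,0,0,0,0,0,0.3,0,0,0,0]'
```

```text
clock: 10.1
tcp_pos: [0.5538, 0.0018, 0.0778]
tcp_rot: [0.575, 0.818, 0.001, 0.0]
wrist_force: [-0.8, 0.8, 3.0]
grip_width: 0.005
grasp_force: 1.6
clock: 10.4
tcp_pos: [0.5538, 0.0018, 0.075]
tcp_rot: [0.575, 0.818, 0.001, 0.0]
wrist_force: [-0.3, -0.1, 7.1]
grip_width: -0.002
grasp_force: 3.3
```

```bash
python3 -m jog '[0,0,0.1,0,0,0,0,0,0,0.2,0,0,0,0,0,0,0.2,0,0,0,0]'
python3 -c "
from h import *;from bench import r
w=np.hstack([cv2.resize(r.snapshot('scene')['img'][150:290,220:360],(400,400)),cv2.resize(r.snapshot('side')['img'][180:320,230:370],(400,400))])
cv2.imwrite('pics/p7.png',w[:,:,::-1])"
```

```text
clock: 10.7
tcp_pos: [0.5539, 0.0018, 0.0748]
tcp_rot: [0.575, 0.818, 0.001, 0.001]
wrist_force: [-4.1, 1.5, 18.1]
grip_width: 0.001
grasp_force: 9.1
```

View pics/p7.png

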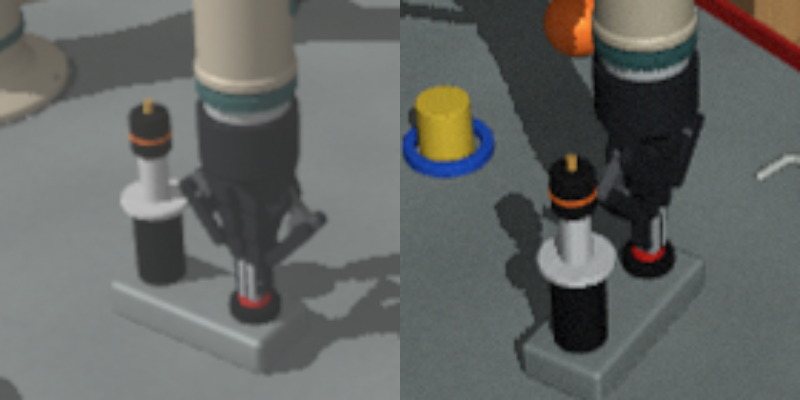

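The mast has sprung to its first stop, with the head at (150,130) in the left crop. The cap is still in its collar. I'll retreat upward and move over the mast.

```bash
python3 -m jog '[0,0,-1.5,0,0,0,0,0,0,-6,0,0,0,0,0,0,-10.5,0,0,0,2,0,0,-15,0,0,0,8,0,0,-19.5,0,0,0,8]'
python3 -m jog '[0,0,0,0,0,0,8,0,0,0,0,0,0,8]'
python3 - <<'E'
from h import *;from bench import r
s=r.get_state();togo(s,[.4636,-.0306,.1755],[-.34,.94])
E
```

```text
clock: 11.3
tcp_pos: [0.5529, 0.0016, 0.2687]
tcp_rot: [0.575, 0.818, 0.001, -0.0]
wrist_force: [1.8, -0.7, -0.5]
grip_width: 0.506
grasp_force: 0.0
clock: 11.5
tcp_pos: [0.5536, 0.0015, 0.2681]
tcp_rot: [0.575, 0.818, 0.001, 0.001]
wrist_force: [0.2, -0.1, -0.9]
grip_width: 0.844
grasp_force: 0.0
shift cm [ 0.04 -9.59  9.23]
turn deg [ 0.21  0.01 -0.03]
```

```bash
python3 -m jog '[0,-4.8,0,0,0,0,8,0,-9.6,0,0,0,0,8,0,-9.6,0,0,0,0,8,0,-9.6,2.5,0,0,0,8,0,-9.6,2.5,0,0,0,8]'
python3 - <<'E'
from h import *;from bench import r
s=r.get_state();w=r.snapshot("wrist");togo(s,[.4636,-.0306,.1755],[-.34,.94])
cv2.imwrite('pics/w8.png',w["img"][:,:,::-1])
E
```

```text
clock: 12.0
tcp_pos: [0.4604, -0.0305, 0.2385]
tcp_rot: [0.575, 0.818, -0.001, -0.004]
wrist_force: [-0.9, -0.4, -0.3]
grip_width: 0.935
grasp_force: 0.0
shift cm [-0.16  0.33  6.3 ]
turn deg [-0.3  -0.32 -0.06]
```

View pics/w8.png

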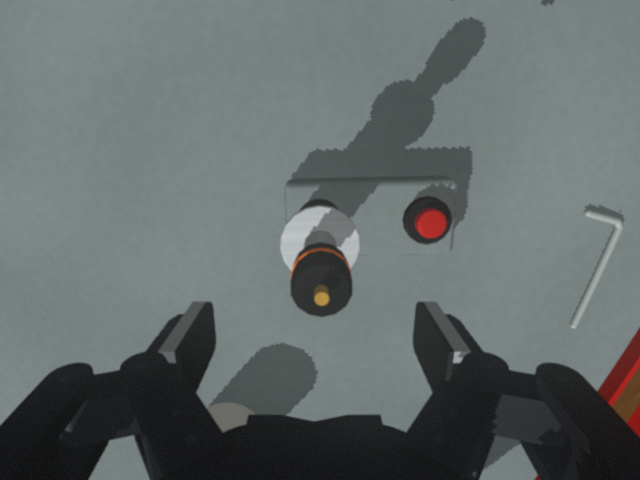

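The head is at (321,283) between the pads, with the screw tip at (321,294). I'll check it against the ray at z = 0.196.

```bash
python3 - <<'E'
from h import *;from bench import r
r.snapshot("side");s=r.get_state();w=r.snapshot("wrist")
m=cv2.inRange(cv2.cvtColor(w["img"],cv2.COLOR_RGB2HSV),np.array((15,120,120)),np.array((30,255,255)));m[:, :300]=0;m[:,345:]=0;m[:275]=0;m[330:]=0
p=np.argwhere(m);c=p.mean(0)[::-1];print(c,len(p),plane(ray(s,w,c),.196))
togo(s,[.4636,-.0306,.1755],[-.34,.94])
E
```

```text
[316.7804878  293.76219512] 164 [ 0.46405953 -0.03325208  0.196     ]
shift cm [-0.04  0.1   6.56]
turn deg [-0.06 -0.16 -0.03]
```

```bash
python3 -m jog '[-0.15,0.1,2,0,0,0,8,-0.15,0.1,4,0,0,0,8,-0.15,0.1,6.4,0,0,0,8,-0.15,0.1,6.4,0,0,0,8,-0.15,0.1,6.4,0,0,0,8]'
python3 -c "
from h import *;from bench import r
togo(r.get_state(),[.4638,-.0312,.1755],[-.34,.94])"
```

```text
clock: 12.65
tcp_pos: [0.4652, -0.032, 0.1788]
tcp_rot: [0.575, 0.818, 0.001, 0.0]
wrist_force: [0.6, 0.1, -0.1]
grip_width: 0.938
grasp_force: 0.0
shift cm [ 0.12 -0.11  0.33]
turn deg [ 0.11 -0.05 -0.02]
```

```bash
python3 -m jog '[0.05,-0.1,0.25,0,0,0,5,0.05,-0.1,0.25,0,0,0,2.6,0.05,-0.1,0.25,0,0,0,2.6,0.05,-0.1,0.25,0,0,0,2.6,0.05,-0.1,0.25,0,0,0,2.6]' 45
python3 -m jog '[0,0,0,0,0,0,2.6,0,0,0,0,0,0,2.6,0,0,0,0,0,0,2.6]' 45
```

```text
clock: 13.15
tcp_pos: [0.4641, -0.0318, 0.1765]
tcp_rot: [0.575, 0.818, 0.001, 0.001]
wrist_force: [1.0, 1.0, 1.9]
grip_width: 0.359
grasp_force: 44.3
clock: 13.45
tcp_pos: [0.464, -0.0318, 0.1761]
tcp_rot: [0.575, 0.818, 0.001, 0.001]
wrist_force: [2.2, 0.6, 1.2]
grip_width: 0.362
grasp_force: 44.3
```

```bash
python3 -m jog '[0,0,-1,0,0,0,2.6,0,0,-2,0,0,0,2.6,0,0,-3.2,0,0,0,2.6,0,0,-4.4,0,0,0,2.6,0,0,-5.4,0,0,0,2.6]'
python3 -m jog '[0,0,0,0,0,0,2.6,0,0,-0.2,0,0,0,2.6,0,0,-0.3,0,0,0,2.6,0,0,-0.3,0,0,0,2.6]'
```

```text
clock: 13.95
tcp_pos: [0.4636, -0.0318, 0.2308]
tcp_rot: [0.575, 0.818, 0.001, 0.0]
wrist_force: [4.3, 1.0, -5.3]
grip_width: 0.361
grasp_force: 44.8
clock: 14.35
tcp_pos: [0.4636, -0.0318, 0.2327]
tcp_rot: [0.575, 0.818, 0.001, 0.0]
wrist_force: [3.7, 0.7, -4.5]
grip_width: 0.356
grasp_force: 45.1
```

```bash
python3 -m jog '[0,0,-0.1,0,0,0,2.6,0,0,-0.2,0,0,0,2.6,0,0,-0.2,0,0,0,2.6]'
python3 -m jog '[0,0,-0.1,0,0,0,2.6,0,0,-0.2,0,0,0,2.6,0,0,-0.2,0,0,0,2.6]'
```

```text
clock: 14.65
tcp_pos: [0.4636, -0.0319, 0.2349]
tcp_rot: [0.575, 0.818, 0.001, 0.0]
wrist_force: [4.2, 1.7, -4.6]
grip_width: 0.361
grasp_force: 45.0
clock: 14.95
tcp_pos: [0.4635, -0.0319, 0.2369]
tcp_rot: [0.575, 0.818, 0.001, 0.0]
wrist_force: [4.7, 0.5, -5.0]
grip_width: 0.358
grasp_force: 45.3
```

```bash
python3 -m jog '[0,0,-0.1,0,0,0,2.6,0,0,-0.1,0,0,0,2.6]'
python3 -m jog '[0,0,-0.1,0,0,0,2.6,0,0,-0.1,0,0,0,2.6]'
```

```text
clock: 15.15
tcp_pos: [0.4633, -0.0318, 0.237]
tcp_rot: [0.575, 0.818, 0.001, -0.0]
wrist_force: [6.1, 1.5, -9.4]
grip_width: 0.357
grasp_force: 46.0
clock: 15.35
tcp_pos: [0.4633, -0.0318, 0.2371]
tcp_rot: [0.575, 0.818, 0.001, -0.001]
wrist_force: [6.4, 1.0, -14.2]
grip_width: 0.36
grasp_force: 46.4
```

At 61 mm of pull the TCP stopped rising and the force climbed to 14 N, so it is on the hard stop. One last look before handing in.

```bash
python3 -m jog '[0,0,0,0,0,0,2.6,0,0,0,0,0,0,2.6,0,0,0,0,0,0,2.6]'
python3 - <<'E'
from h import *;from bench import r
s=r.get_state();R=[]
a=r.snapshot("scene");b=r.snapshot("side")
cv2.imwrite('pics/p9.png',np.hstack([cv2.resize(a['img'][90:290,200:420],(400,364)),cv2.resize(b['img'][120:320,200:420],(400,364))])[:,:,::-1])
E
```

```text
clock: 15.65
tcp_pos: [0.4633, -0.0318, 0.2371]
tcp_rot: [0.575, 0.818, 0.001, -0.001]
wrist_force: [6.7, 1.1, -15.0]
grip_width: 0.362
grasp_force: 46.4
```

View pics/p9.png

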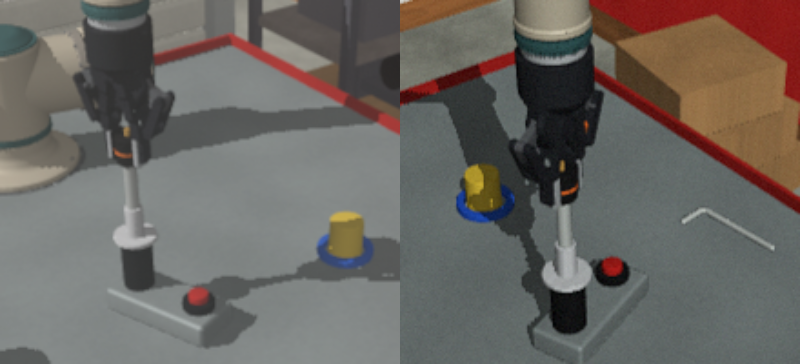

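The mast is fully extended, with the head gripped at about (127,150) in the left crop. The cap stands in its collar at (346,235).

```bash
python3 -c "
from bench import r
print(r.finish_job())"
```

```text
the job is handed in; nothing more can be done
None
```

The job is handed in at about 16 s: the cap stands open side down in the blue collar, the button was pressed, and the gripper still holds the head with the mast pulled up against its second stop; I never went near the mug, shaker, ball or hex key.

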